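# Wind the rinse-trough drain shut with the fold-out crank

### The job

The drain of the rinse trough stands open: swing the crank's folding grip up out of its rest on the arm until it stands fully upright, and wind the crank clockwise (seen from above) until the rubber washer of the plug sits snugly on the drain, pulled down firmly but not so hard that the rubber is crushed. Then fold the grip back flat along the crank arm without slackening the plug, and let go. Leave the gear on the drainboard where it lies.

Things in the scene. Friction and masses are not known exactly. Their poses are not given: they have to be found in the camera images.
- crank (a joint): turn of the drain crank, rad; grows clockwise seen from above, lowering the plug 20 mm a turn. Starts between 0 and 3; the plug's washer first touches the drain seat somewhere between 4.5 and 6.5: just where differs each time and cannot be read off, it has to be felt at the grip. The screw stays where it is left.
- grip (a joint): fold of the grip, rad: 0 = folded flat along the crank arm, pointing at the hub; 1.57 = straight up at the arm's end, against a stop. It turns about a level pin square to the arm; the stiff hinge keeps it wherever it is left (about 2 N at its free end moves it).
- crank_hub (a point): on the crank's upright axis, at the hub's flat top (32 mm across), 215 mm above the bench top. The aluminium crank arm (12 mm wide, 11 mm thick, top 2 mm lower than this point) runs level from the hub. The hub stands on a bonnet, 42 mm across, on a bridge bar over the trough, whose top is 47 mm below this point.
- grip_hinge (a point): centre of the grip's hinge pin, between two cheeks (18 mm wide in all) at the arm's outer end, 80 mm from the crank's axis, 11 mm higher than crank_hub. The direction from crank_hub to here is the way the arm points.
- grip_mid (a point): middle of the grip's black sleeve, 40 mm from the hinge pin. The sleeve, 18 mm across, 54 mm long, reaches from 13 to 67 mm from the pin and spins freely about its length. Folded, it lies 4 mm above the arm, and fingers can pass down on both sides. Winding with the plug off its seat takes a steady push of about 9 N here while it moves, level and square to the arm.
- plug: steel drain plug, 72 mm across, in the trough below the hub; origin: underside centre of its 8 mm rubber washer when unpressed. Only moves up and down. From first touch the push needed at the grip grows by about 6 N per rad of crank. Compared with winding free: 3.5 N more = just tight, 5 N more = best, 8 N more = rubber crushed.
- snorkel_mid (a point): middle of a teal snorkel, 290 mm long, 22 mm thick, lying on the drainboard beside the trough, 152 mm above the bench top (the trough is 350 by 330 mm, rim 160 mm above the bench top); leave alone
- buckle_mid (a point): middle of a black fin buckle, 62 x 42 x 14 mm, lying on the drainboard; leave alone
- s_hook_mid (a point): middle of a stainless S-hook, 108 mm long, made of 8 mm rod, lying on the drainboard; leave alone

How it is judged:
By the outcome, as a careful person would: the job done as asked, in the order asked, and still so for the second after the job is handed in, with the robot touching nothing.
It also fails if it takes over 72 s, if anything falls off the work surface, if the arm or the gripper's body presses on something with over 40 N, if the wrist force passes 120 N, or if a joint passes its speed limit or range.

### The arm

A 6-joint arm with a two-finger parallel gripper is mounted at the origin on the work surface. World frame = base frame: x ahead of the robot, y to its left, z up, the work surface at z = 0. Lengths are in m, angles in degrees, forces in N, time in s.
With the tool pointing down it reaches from about 0.4 to 0.825 m from the base axis. Payload 7 kg.
Tool frame: the origin (TCP) lies midway between the tips of the shut fingers; the grasp point (between the pads) lies 19 mm behind it; y points along the fingers, z is the direction in which the jaws open and shut, and the axes are right-handed (so a half turn about y gives the same grasp; the last joint's range is limited). The gripper opens to 88 mm and grips with 3 to 60 N. Pads are 19 mm wide; open, the fingers measure 130 mm over their backs; the gripper's body (78 mm by 193 mm) begins 47 mm behind the grasp point.
Start: joints at [-53.337, 20.546, 0.682, 0, -70.136, -16.507], TCP at [0.233, -0.634, 0.227] pointing down, gripper open.
Joint ranges: [-176.03, 176.03], [-82.01, 121.73], [-58.28, 71.71], [-173.87, 95.51], [-174.79, -0.11], [-173.66, 173.66]. Speed limits (degrees/s): [136.94, 136.94, 172.46, 180, 180, 180].

### API

Orientations are given as [roll, pitch, yaw] about the fixed x, y, z axes, in that order (R = Rz(yaw) Ry(pitch) Rx(roll)).
In Python, from plant import ctrl gives the robot as it stands.
- The arm moves only by the tool step_arm, never from a script. Its argument "rows" is a list that holds one entry, the list of rows, each a list of 7 numbers: the gripper command: -1 is shut, 1 is fully open, values between are in proportion, then the shift along the world's x, y, z in cm, then the turn, a rotation vector about the world's x, y, z in degrees. In form: [[[fingers, tx, ty, tz, rx, ry, rz], ...]]. A call has 1 to 12 rows; each row shifts and turns the commanded pose from where the row before left it; what a row does not reach is not made up. A row lasts 1/8 s, in which the tool goes at most 62.5 mm and 10.7 degrees, less where a joint would pass 70% of its speed; a pose out of reach is approached as far as the arm can. A call is refused whole if a number of a shift passes 6.25 or a number of a turn 10.7, either way. A call with a gripper value outside its range is refused whole. The fingers move at their own pace and stop on an object; the grip force is fixed at half the most. Time passes only in rows, so rows that do not move let the fingers close. It gives the time, the measured TCP pose, the force and the opening at its end, in the units of the state.
- ctrl.get_obs(): the state, without advancing time (a new reading comes with each control period).
- ctrl.snapshot(name): name is "side" or "top" or "wrist"; returns the picture (400x640x3 uint8, blue, green, red); there is no depth.
- ctrl.camera_params(name): a dict with "vertical_fov" (degrees; the focal length in pixels is half the picture's height over the tangent of half this angle, whatever the lens; pixels are square), "cx", "cy" (the principal point, pixels), "rvec" (rotation vector, rad) and "tvec" (3), from world to camera coordinates, as OpenCV has them. Camera axes: x right, y down, z forward; pixel columns grow to the right and rows downward; lengths in m; the calibration is good to about 2 mm. A picture is of the moment at which its call begins: read the wrist's pose just before it. camera_params takes no time and is no camera call; for the wrist camera it gives the pose at the moment of the call.
- ctrl.close_job(): hands the job in, once; it reports no verdict.
The state is a dict: "clock": time; "joint_pos": joint angles; "qvel": joint speeds; "tau": joint torques, N m; "tool_pos": TCP position; "orientation": TCP orientation; "force": force on the tool from outside, world axes, zero at the start; "moment": the same for the moment, N m; "opening": finger opening in m.
Only numpy, scipy, OpenCV 4.12 (cv2) and the standard library are available. Lean on these libraries where they do the work, as an engineer would, in place of code of your own. Each camera call takes 0.05 s, during which the arm holds its last target. There are 200 camera calls.

## Working session

There is one attempt and no reset: what is moved stays moved. The work goes in short steps, Python scripts to look and compute and a tool call to move; the robot and the scene stay as the last step left them, time stands still between calls to the robot, and variables do not carry over. Pictures are saved under pics/ and viewed, about 8 in all and at most 12, crops included, and the job is handed in when it is done.

Besides the shell and the picture viewer there is one more tool, called after ">>>" by a JSON object that holds its "op" and its "data", one argument or row to a line. step_arm: Moves the arm, as the interface text tells. Its arguments: {"type":"object","properties":{"rows":{"type":"array"}},"required":["rows"]}

```bash
mkdir -p pics; ls; python3 - <<'E'
from plant import ctrl
import cv2
print(ctrl.get_obs())
for n in("top","side"):
    print(n,ctrl.camera_params(n)); cv2.imwrite(f"pics/{n}0.png",ctrl.snapshot(n))
E
```

```text
pics
{'clock': 0.0, 'joint_pos': array([-5.33355841e+01,  2.05894363e+01,  6.33862225e-01, -2.01051197e-02,
       -7.01368172e+01, -1.65079932e+01]), 'qvel': array([-0.06011311,  0.02295875, -0.11857985, -0.03134108,  0.11922387,
        0.11883046]), 'tau': array([ 1.44460824e-03, -5.82714987e+01,  2.93054777e+01,  6.99721947e+00,
        6.76688593e-03, -1.51999552e-04]), 'tool_pos': array([ 0.23240797, -0.63319938,  0.22564598]), 'orientation': array([-8.99060462e+01,  8.13421586e-03,  2.01495829e+01]), 'force': array([-0.2190111 ,  0.64164359,  0.56855333]), 'moment': array([ 0.01474832,  0.01532501, -0.00446277]), 'opening': 0.08744504553305726}
top {'vertical_fov': 56.27891877281203, 'cx': 317.00404065144636, 'cy': 195.1655279389885, 'rvec': array([ 2.2105949 , -2.00153102,  0.21695983]), 'tvec': array([0.11519343, 0.60277923, 0.83851853])}
side {'vertical_fov': 44.47796939549325, 'cx': 315.96192170254346, 'cy': 203.63788009700804, 'rvec': array([ 0.14469295, -2.74552131,  1.46850365]), 'tvec': array([0.53839492, 0.08119649, 1.096847  ])}
```

View pics/top0.png

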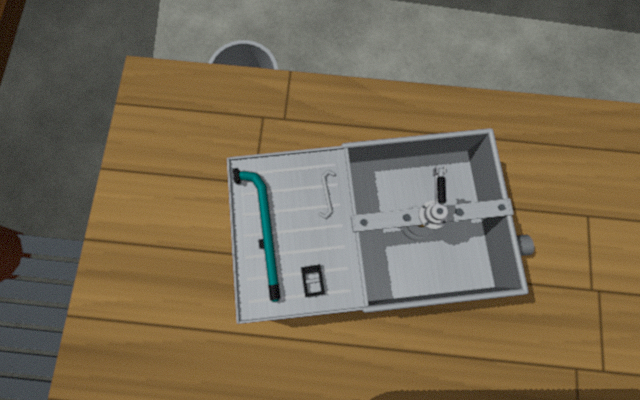

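View pics/side0.png

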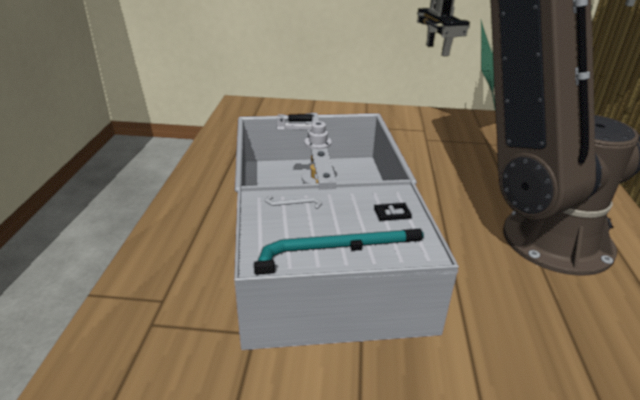

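The top picture shows the hub near (434,213), the hinge near (440,172) and the black sleeve near (441,190). The side picture shows the hub near (318,128), the hinge near (282,122) and the sleeve near (300,117). I'll zoom in to refine these.

```bash
cat > h.py <<'E'
import numpy as np, cv2
from plant import ctrl
def cam(n):
    p=ctrl.camera_params(n); f=200/np.tan(np.radians(p["vertical_fov"]/2))
    K=np.array([[f,0,p["cx"]],[0,f,p["cy"]],[0,0,1]]); return K,cv2.Rodrigues(p["rvec"])[0],p["tvec"]
def ray(n,uv,z):
    K,R,t=cam(n); d=R.T@np.linalg.inv(K)@[*uv,1]; c=-R.T@t
    return c+d*(z-c[2])/d[2]
def proj(n,P):
    K,R,t=cam(n); q=K@(R@np.asarray(P,float)+t); return q[:2]/q[2]
E
python3 - <<'E'
from h import *
for n,uv,z in [("top",(434,213),.215),("top",(440,172),.226),("top",(441,190),.226),("side",(318,125),.215),("side",(282,122),.226),("side",(300,117),.226)]: print(n,uv,ray(n,uv,z).round(4))
a=cv2.imread("pics/top0.png")[155:235,385:485]; b=cv2.imread("pics/side0.png")[95:175,255:355]
r=lambda i:cv2.resize(i,None,fx=4,fy=4,interpolation=cv2.INTER_CUBIC)
cv2.imwrite("pics/z.png",np.hstack([r(a),r(b)]))
E
```

```text
top (434, 213) [ 0.5433 -0.062   0.215 ]
top (440, 172) [ 0.6253 -0.0678  0.226 ]
top (441, 190) [ 0.5886 -0.0709  0.226 ]
side (318, 125) [ 0.5472 -0.0646  0.215 ]
side (282, 122) [ 0.6233 -0.0449  0.226 ]
side (300, 117) [ 0.5882 -0.0765  0.226 ]
```

View pics/z.png

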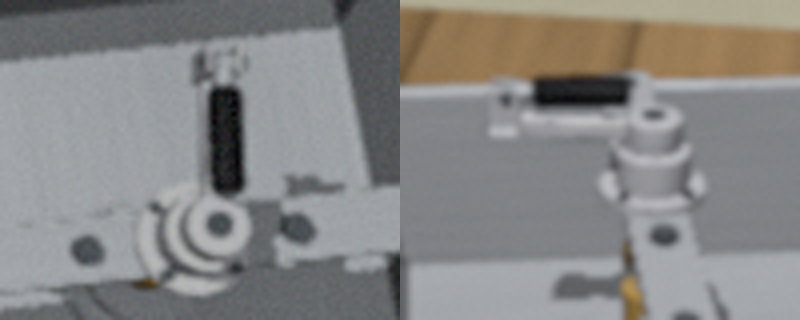

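```bash
python3 - <<'E'
from h import *
from scipy.optimize import least_squares
# unknown: hub x,y, arm angle ; z fixed
obs=[("top",(439.5,211),0,.215),("side",(319,124),0,.215),("top",(442,190),.04,.226),("side",(300.5,117.8),.04,.226),("top",(441,172),.08,.226),("side",(281.5,120),.08,.226)]
def res(p):
    d=np.array([np.cos(p[2]),np.sin(p[2])])
    return np.concatenate([proj(n,[*(p[:2]+r*d),z])-uv for n,uv,r,z in obs])
s=least_squares(res,[.545,-.065,0],loss="soft_l1")
print(s.x,np.degrees(s.x[2])); print(s.fun.reshape(-1,2).round(1))
# trough bar direction
print(ray("top",(365,222),.168),ray("top",(502,207),.168))
E
```

```text
[ 0.54725546 -0.07303826  0.04147102] 2.3761146693943864
[[ 0.1  0.6]
 [-0.7 -0.6]
 [-0.8  0.7]
 [-0.3  0.2]
 [-0.  -0.8]
 [ 0.4 -2.8]]
[0.51897175 0.0670382  0.168     ] [ 0.57965164 -0.2193664   0.168     ]
```

The hub is at about (0.547,-0.073). The arm points +2.4° from x and the fit residuals are mostly under 1 px. Next I move above the sleeve with the jaws tangential, at yaw about 182° to leave wrist range.

>>> {"op": "step_arm", "data": {
  "rows": [
    [[1,2.2,3.5,0.5,0,0,10.1],[1,2.2,3.5,0.5,0,0,10.1],[1,2.2,3.5,0.5,0,0,10.1],[1,2.2,3.5,0.5,0,0,10.1],[1,2.2,3.5,0.5,0,0,10.1],[1,2.2,3.5,0.5,0,0,10.1],[1,2.2,3.5,0.5,0,0,10.1],[1,2.2,3.5,0.5,0,0,10.1]]
  ]
}}

```text
clock: 1.1
tool_pos: [0.4089, -0.3523, 0.2665]
orientation: [-90.0, -0.0, 101.3]
force: [1.2, -1.2, -0.4]
opening: 0.0878
```

>>> {"op": "step_arm", "data": {
  "rows": [
    [[0.2,2.2,3.5,0.5,0,0,10.1],[0.2,2.2,3.5,0.5,0,0,10.1],[0.2,2.2,3.5,0.5,0,0,10.1],[0.2,2.2,3.5,0.5,0,0,10.1],[0.2,2.2,3.5,0.5,0,0,10.1],[0.2,2.2,3.5,0.5,0,0,10.1],[0.2,2.2,3.5,0.5,0,0,10.1],[0.2,0,3.5,0,0,0,10.1],[0.2,0,0,0,0,0,0],[0.2,0,0,0,0,0,0]]
  ]
}}

```text
clock: 2.35
tool_pos: [0.5624, -0.0737, 0.3013]
orientation: [-90.0, -0.0, -178.3]
force: [0.1, -0.1, 0.3]
opening: 0.0527
```

```bash
python3 - <<'E'
from h import *
o=ctrl.get_obs(); print(o)
P=[[.5473,-.073,.215],[.6272,-.0697,.226],[.5872,-.0714,.226]]
print([proj("wrist",p).round(1) for p in P])
im=ctrl.snapshot("wrist"); cv2.imwrite("pics/w1.png",im)
E
```

```text
{'clock': 2.35, 'joint_pos': array([ 1.23031155e+01,  8.11000091e+00, -6.25510817e+00,  1.03603756e-03,
       -7.56668103e+01,  7.94034635e+01]), 'qvel': array([-1.00967346, -0.09913551,  0.07177508,  0.10517627, -0.02047901,
       -0.03628164]), 'tau': array([  0.70939271, -41.76792383,  30.28886318,   7.06351876,
         0.09468233,   0.05351493]), 'tool_pos': array([ 0.56237804, -0.07366492,  0.30132668]), 'orientation': array([-8.99931438e+01, -3.11904593e-02, -1.78293166e+02]), 'force': array([ 0.12887351, -0.09551083,  0.3140915 ]), 'moment': array([-0.0954763 ,  0.13208822,  0.04572913]), 'opening': 0.05274405527334759}
[array([317.1, 221.2]), array([315.7, 123.2]), array([316.5, 177.1])]
```

View pics/w1.png

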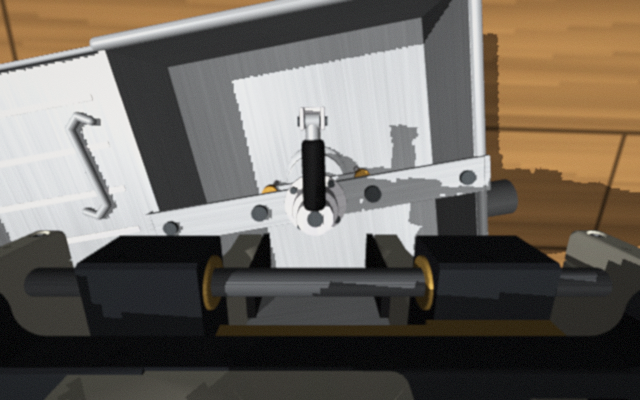

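The wrist picture shows the hub top at (315,218), the sleeve centre at (314,176) and the hinge at about (313,119). That is within 2–3 px of prediction, so I take the hub as (0.548,-0.0715) and the arm angle as 2.8°. Next I descend and grasp the sleeve 45 mm from the pin.

>>> {"op": "step_arm", "data": {
  "rows": [
    [[0.2,2.0,0.3,-2.0,0,0,1],[0.2,0,0,-3.0,0,0,0],[0.2,0,0,-3.0,0,0,0],[0.2,0,0,-1.4,0,0,0],[0.2,0,0,0,0,0,0]]
  ]
}}

```text
clock: 3.02
tool_pos: [0.5822, -0.0714, 0.2071]
orientation: [-90.0, -0.1, -177.3]
force: [0.4, 0.5, 1.3]
opening: 0.0528
```

>>> {"op": "step_arm", "data": {
  "rows": [
    [[-1,0,0,0,0,0,0],[-1,0,0,0,0,0,0],[-1,0,0,0,0,0,0],[-1,0,0,0,0,0,0],[-1,0,0,0,0,0,0]]
  ]
}}

```text
clock: 3.65
tool_pos: [0.5826, -0.0702, 0.2078]
orientation: [-90.0, 0.0, -177.2]
force: [-2.0, 2.1, 2.3]
opening: 0.0172
```

>>> {"op": "step_arm", "data": {
  "rows": [
    [[-1,0.07,0,0.78,0,0,0],[-1,0.2,0.01,0.76,0,0,0],[-1,0.33,0.02,0.71,0,0,0]]
  ]
}}

```text
clock: 4.03
tool_pos: [0.5876, -0.07, 0.2295]
orientation: [-90.0, -0.2, -177.3]
force: [-0.9, 4.4, -9.4]
opening: 0.0173
```

>>> {"op": "step_arm", "data": {
  "rows": [
    [[-1,0.45,0.02,0.64,0,0,0],[-1,0.55,0.03,0.55,0,0,0],[-1,0.64,0.03,0.45,0,0,0]]
  ]
}}

```text
clock: 4.4
tool_pos: [0.6019, -0.0693, 0.2456]
orientation: [-90.0, -0.4, -177.3]
force: [-10.3, 5.7, -6.2]
opening: 0.017
```

>>> {"op": "step_arm", "data": {
  "rows": [
    [[-1,0.71,0.07,0.33,0,0,0],[-1,0.76,0.07,0.2,0,0,0],[-1,0.78,0.05,0.07,0,0,0],[-1,0.1,0,0,0,0,0],[-1,0,0,0,0,0,0]]
  ]
}}

```text
clock: 5.03
tool_pos: [0.6266, -0.0681, 0.2541]
orientation: [-90.0, -0.2, -177.2]
force: [-10.6, 4.2, 5.3]
opening: 0.0172
```

```bash
python3 - <<'E'
from h import *
print({k:v.round(4) for k,v in ctrl.get_obs().items() if k in("tool_pos","force","moment","joint_pos")})
cv2.imwrite("pics/s2.png",cv2.resize(ctrl.snapshot("side")[60:200,220:400],None,fx=4,fy=4,interpolation=cv2.INTER_CUBIC))
E
```

```text
{'joint_pos': array([ 1.15219e+01,  1.55829e+01, -2.79900e+00,  6.30000e-03,
       -7.17961e+01,  8.12347e+01]), 'tool_pos': array([ 0.6266, -0.0681,  0.2541]), 'force': array([-10.5781,   4.1525,   5.3261]), 'moment': array([ 1.6168,  4.251 , -0.039 ])}
```

View pics/s2.png

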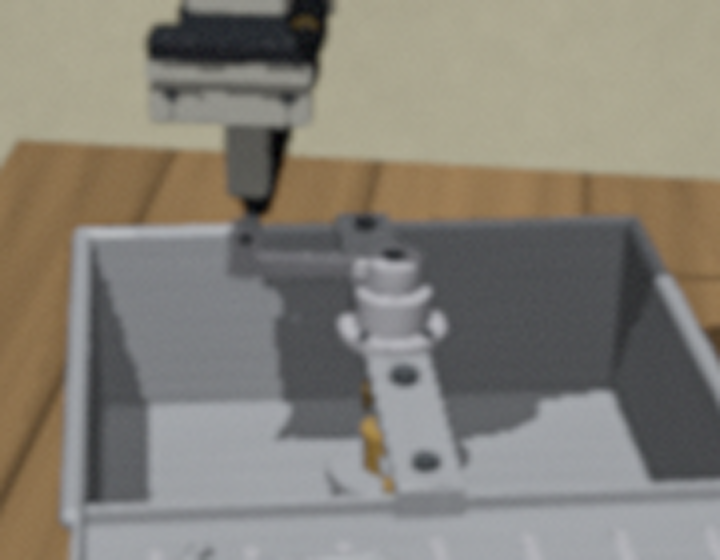

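>>> {"op": "step_arm", "data": {
  "rows": [
    [[-1,0.3,0.05,0.05,0,0,0],[-1,0,0,0,0,0,0]]
  ]
}}

```text
clock: 5.32
tool_pos: [0.6295, -0.0678, 0.2544]
orientation: [-89.9, -0.2, -177.2]
force: [-9.2, 3.3, 4.1]
opening: 0.0168
```

>>> {"op": "step_arm", "data": {
  "rows": [
    [[-1,0.3,0.05,0,0,0,0],[-1,0,0,0,0,0,0]]
  ]
}}

```text
clock: 5.58
tool_pos: [0.6323, -0.0677, 0.2546]
orientation: [-89.9, -0.2, -177.3]
force: [-10.6, 1.4, 4.6]
opening: 0.0164
```

>>> {"op": "step_arm", "data": {
  "rows": [
    [[-1,0.3,0,0,0,0,0],[-1,0,0,0,0,0,0]]
  ]
}}

```text
clock: 5.82
tool_pos: [0.6352, -0.0675, 0.2546]
orientation: [-89.9, -0.2, -177.3]
force: [-11.4, 2.9, 5.6]
opening: 0.0161
```

```bash
python3 - <<'E'
from h import *
print({k:v.round(4) for k,v in ctrl.get_obs().items() if k in("tool_pos","force","moment")})
for z in(.226,.24,.2735):print(proj("side",[.628,-.068,z]),proj("top",[.628,-.068,z]))
a=ctrl.snapshot("side")[75:155,240:340];b=ctrl.snapshot("wrist")[100:340,180:460]
r=lambda i,f:cv2.resize(i,(400,320),interpolation=cv2.INTER_CUBIC)
cv2.imwrite("pics/s3.png",np.hstack([r(a,4),r(b,2)]))
E
```

```text
{'tool_pos': array([ 0.6352, -0.0675,  0.2546]), 'force': array([-11.3508,   2.8828,   5.5684]), 'moment': array([ 0.8995,  4.6466, -0.0358])}
[281.4603141  117.50298912] [440.13056769 170.71614633]
[281.34940836 111.5072499 ] [442.4696225  168.77263327]
[281.07730447  96.79688464] [448.43785271 163.81365012]
```

View pics/s3.png

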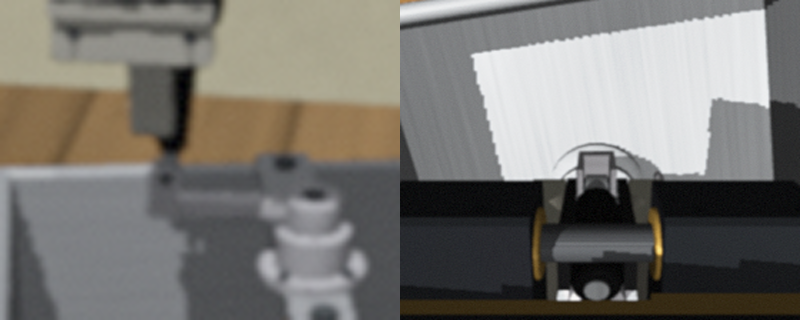

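```bash
python3 - <<'E'
from h import *
K,R,t=cam("wrist"); print("campos",-R.T@t, "fwd",R[2])
print("hinge",proj("wrist",[.628,-.0675,.226]), proj("wrist",[.631,-.0675,.226]),"hubtop",proj("wrist",[.548,-.0715,.215]))
for f in range(50,100,10):
    c,s=np.cos(np.radians(f)),np.sin(np.radians(f))
    for L in(.067,.070):print(f,L,proj("wrist",[.628-L*c,-.068,.226+L*s]).round(1),proj("side",[.628-L*c,-.068,.226+L*s]).round(1))
print("grasp pt",proj("wrist",[.6352,-.0675,.2736]))
E
```

```text
campos [ 0.71095073 -0.06309444  0.41057065] fwd [-0.28278528 -0.01435    -0.95907589]
hinge [318.05728922 240.92550467] [318.27980047 236.64731206] hubtop [318.24837368 332.57127284]
50 0.067 [315.3 356.3] [301.2  96.2]
50 0.07 [315.1 362.7] [302.1  95.2]
60 0.067 [316.1 351. ] [296.7  92.9]
60 0.07 [316.  357.5] [297.4  91.8]
70 0.067 [317.1 340.6] [291.7  90.4]
70 0.07 [317.  346.8] [292.2  89.2]
80 0.067 [318.3 324.8] [286.4  88.8]
80 0.07 [318.2 330.2] [286.6  87.4]
90 0.067 [319.6 304. ] [280.9  88. ]
90 0.07 [319.6 308.3] [280.9  86.6]
grasp pt [318.98182466 267.4669654 ]
```

The wrist crop shows the grip tip at image row ~317, where ~300 would be upright. The grip leans about 8° and the pads have slipped off-centre. I'll release, go behind the grip with the fingers shut, and push it to the stop.

>>> {"op": "step_arm", "data": {
  "rows": [
    [[0.1,0,0,0,0,0,0],[0.1,0,0,0,0,0,0],[0.1,0,0,0,0,0,0],[0.1,0,0,4,0,0,0],[-1,-2,0,2.5,0,0,0],[-1,-3,0,0,0,0,0],[-1,0,0,0,0,0,0],[-1,0,0,-3,0,0,0],[-1,0,0,-2,0,0,0],[-1,0,0,0,0,0,0]]
  ]
}}

```text
clock: 7.18
tool_pos: [0.5871, -0.0668, 0.2663]
orientation: [-90.0, -0.2, -177.2]
force: [0.7, 0.4, -0.4]
opening: 0.0005
```

>>> {"op": "step_arm", "data": {
  "rows": [
    [[-1,0.8,0,0,0,0,0],[-1,0.6,0,0,0,0,0],[-1,0.4,0,0,0,0,0],[-1,0,0,0,0,0,0]]
  ]
}}

```text
clock: 7.68
tool_pos: [0.6058, -0.0668, 0.2681]
orientation: [-90.0, 0.0, -177.3]
force: [-0.1, -0.6, -0.3]
opening: 0.0004
```

>>> {"op": "step_arm", "data": {
  "rows": [
    [[-1,0.3,0,0,0,0,0],[-1,0.3,0,0,0,0,0]]
  ]
}}

```text
clock: 7.92
tool_pos: [0.6108, -0.067, 0.2681]
orientation: [-90.0, -0.1, -177.2]
force: [-8.0, -3.0, 4.3]
opening: 0.0002
```

>>> {"op": "step_arm", "data": {
  "rows": [
    [[-1,0.3,0,0,0,0,0],[-1,0,0,0,0,0,0]]
  ]
}}

```text
clock: 8.18
tool_pos: [0.6117, -0.0679, 0.2681]
orientation: [-89.9, -0.3, -177.3]
force: [-12.9, -3.3, 6.2]
opening: 0.0008
```

>>> {"op": "step_arm", "data": {
  "rows": [
    [[-1,0.2,0,0,0,0,0],[-1,0,0,0,0,0,0]]
  ]
}}

```text
clock: 8.43
tool_pos: [0.6122, -0.068, 0.2681]
orientation: [-89.9, -0.5, -177.3]
force: [-18.1, -1.3, 9.7]
opening: 0.0007
```

The stop is confirmed: x stalled at 0.612 while the force rose to 18 N. I'll regrasp the upright sleeve from above.

>>> {"op": "step_arm", "data": {
  "rows": [
    [[-1,-1.0,0,0,0,0,0],[-1,0,0,4,0,0,0],[0.1,0,0,0,0,0,0],[0.1,0,0,0,0,0,0],[0.1,0,0,0,0,0,0],[0.1,2.5,0.1,0,0,0,0],[0.1,0,0,-3,0,0,0],[0.1,0,0,-2.6,0,0,0],[0.1,0,0,0,0,0,0]]
  ]
}}

```text
clock: 9.55
tool_pos: [0.6301, -0.0657, 0.2491]
orientation: [-90.0, -0.3, -177.3]
force: [-0.1, -0.4, -0.4]
opening: 0.0481
```

>>> {"op": "step_arm", "data": {
  "rows": [
    [[-1,0,0,0,0,0,0],[-1,0,0,0,0,0,0],[-1,0,0,0,0,0,0],[-1,0,0,0,0,0,0]]
  ]
}}

```text
clock: 10.05
tool_pos: [0.6318, -0.0666, 0.2529]
orientation: [-89.9, 0.1, -177.2]
force: [0.2, -4.6, 2.1]
opening: 0.0173
```

```bash
python3 - <<'E'
from h import *
print({k:v.round(4) for k,v in ctrl.get_obs().items() if k in("tool_pos","force","moment")})
for P in([.631,-.067,.226],[.551,-.0707,.215],[.631,-.067,.295]):print(proj("wrist",P).round(1))
cv2.imwrite("pics/w4.png",ctrl.snapshot("wrist")[150:370,180:460])
E
```

```text
{'tool_pos': array([ 0.6318, -0.0666,  0.2529]), 'force': array([ 0.2238, -4.5716,  2.1347]), 'moment': array([-1.4438, -0.0656, -0.0053])}
[319.3 232.9]
[318.9 327.5]
[320.3 295.8]
```

View pics/w4.png

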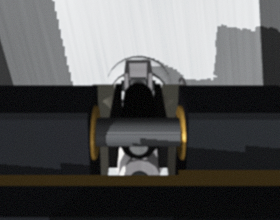

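```bash
cat > tab.py <<'E'
import sys,numpy as np
c=np.array([55.1,-7.1]);r=float(sys.argv[4]) if len(sys.argv)>4 else 8.05
a0,st,n=float(sys.argv[1]),float(sys.argv[2]),int(sys.argv[3])
p=None;out=[]
for i in range(n+1):
    a=np.radians(a0-st*i);q=np.round(c+r*np.array([np.cos(a),np.sin(a)]),2)
    if p is not None: out.append("[-1, %g, %g, 0, 0, 0, %g]"%(*np.round(q-p,2),-st))
    p=q
for i in range(0,n,6):print(round(a0-st*i),", ".join(out[i:i+6]))
E
python3 tab.py 2.5 6 60
```

```text
2 [-1, -0.01, -0.84, 0, 0, 0, -6], [-1, -0.09, -0.84, 0, 0, 0, -6], [-1, -0.18, -0.82, 0, 0, 0, -6], [-1, -0.27, -0.8, 0, 0, 0, -6], [-1, -0.35, -0.77, 0, 0, 0, -6], [-1, -0.43, -0.72, 0, 0, 0, -6]
-34 [-1, -0.5, -0.68, 0, 0, 0, -6], [-1, -0.57, -0.62, 0, 0, 0, -6], [-1, -0.63, -0.56, 0, 0, 0, -6], [-1, -0.68, -0.49, 0, 0, 0, -6], [-1, -0.74, -0.41, 0, 0, 0, -6], [-1, -0.77, -0.34, 0, 0, 0, -6]
-70 [-1, -0.8, -0.25, 0, 0, 0, -6], [-1, -0.83, -0.17, 0, 0, 0, -6], [-1, -0.84, -0.08, 0, 0, 0, -6], [-1, -0.84, 0.01, 0, 0, 0, -6], [-1, -0.84, 0.09, 0, 0, 0, -6], [-1, -0.82, 0.18, 0, 0, 0, -6]
-106 [-1, -0.8, 0.27, 0, 0, 0, -6], [-1, -0.77, 0.35, 0, 0, 0, -6], [-1, -0.72, 0.43, 0, 0, 0, -6], [-1, -0.68, 0.5, 0, 0, 0, -6], [-1, -0.62, 0.57, 0, 0, 0, -6], [-1, -0.56, 0.63, 0, 0, 0, -6]
-142 [-1, -0.49, 0.68, 0, 0, 0, -6], [-1, -0.41, 0.74, 0, 0, 0, -6], [-1, -0.34, 0.77, 0, 0, 0, -6], [-1, -0.25, 0.8, 0, 0, 0, -6], [-1, -0.17, 0.83, 0, 0, 0, -6], [-1, -0.08, 0.84, 0, 0, 0, -6]
-178 [-1, 0.01, 0.84, 0, 0, 0, -6], [-1, 0.09, 0.84, 0, 0, 0, -6], [-1, 0.18, 0.82, 0, 0, 0, -6], [-1, 0.27, 0.8, 0, 0, 0, -6], [-1, 0.35, 0.77, 0, 0, 0, -6], [-1, 0.43, 0.72, 0, 0, 0, -6]
-214 [-1, 0.5, 0.68, 0, 0, 0, -6], [-1, 0.57, 0.62, 0, 0, 0, -6], [-1, 0.63, 0.56, 0, 0, 0, -6], [-1, 0.68, 0.49, 0, 0, 0, -6], [-1, 0.74, 0.41, 0, 0, 0, -6], [-1, 0.77, 0.34, 0, 0, 0, -6]
-250 [-1, 0.8, 0.25, 0, 0, 0, -6], [-1, 0.83, 0.17, 0, 0, 0, -6], [-1, 0.84, 0.08, 0, 0, 0, -6], [-1, 0.84, -0.01, 0, 0, 0, -6], [-1, 0.84, -0.09, 0, 0, 0, -6], [-1, 0.82, -0.18, 0, 0, 0, -6]
-286 [-1, 0.8, -0.27, 0, 0, 0, -6], [-1, 0.77, -0.35, 0, 0, 0, -6], [-1, 0.72, -0.43, 0, 0, 0, -6], [-1, 0.68, -0.5, 0, 0, 0, -6], [-1, 0.62, -0.57, 0, 0, 0, -6], [-1, 0.56, -0.63, 0, 0, 0, -6]
-322 [-1, 0.49, -0.68, 0, 0, 0, -6], [-1, 0.41, -0.74, 0, 0, 0, -6], [-1, 0.34, -0.77, 0, 0, 0, -6], [-1, 0.25, -0.8, 0, 0, 0, -6], [-1, 0.17, -0.83, 0, 0, 0, -6], [-1, 0.08, -0.84, 0, 0, 0, -6]
```

>>> {"op": "step_arm", "data": {
  "rows": [
    [[-1,-0.01,-0.84,0,0,0,-6],[-1,-0.09,-0.84,0,0,0,-6],[-1,-0.18,-0.82,0,0,0,-6]]
  ]
}}

```text
clock: 10.48
tool_pos: [0.6302, -0.0884, 0.2529]
orientation: [-90.3, 0.2, 164.6]
force: [2.1, 8.9, 3.1]
opening: 0.0175
```

>>> {"op": "step_arm", "data": {
  "rows": [
    [[-1,-0.27,-0.8,0,0,0,-6],[-1,-0.35,-0.77,0,0,0,-6],[-1,-0.43,-0.72,0,0,0,-6]]
  ]
}}

```text
clock: 10.85
tool_pos: [0.6213, -0.1117, 0.253]
orientation: [-90.4, 0.3, 146.6]
force: [8.1, 5.1, -1.3]
opening: 0.0176
```

>>> {"op": "step_arm", "data": {
  "rows": [
    [[-1,-0.3,-0.8,0,0,0,-6],[-1,-0.46,-0.68,0,0,0,-6],[-1,-0.6,-0.58,0,0,0,-6]]
  ]
}}

```text
clock: 11.22
tool_pos: [0.6064, -0.1318, 0.2529]
orientation: [-90.3, 0.0, 128.6]
force: [2.7, 10.2, 2.1]
opening: 0.017
```

>>> {"op": "step_arm", "data": {
  "rows": [
    [[-1,-0.68,-0.49,0,0,0,-6],[-1,-0.74,-0.41,0,0,0,-6],[-1,-0.77,-0.34,0,0,0,-6]]
  ]
}}

```text
clock: 11.6
tool_pos: [0.5859, -0.1457, 0.253]
orientation: [-90.4, 0.1, 110.6]
force: [9.5, 0.3, -3.2]
opening: 0.0171
```

```bash
cat > f.py <<'E'
import sys,numpy as np
# args: x y fx fy
c=np.array([.551,-.071])
for s in sys.argv[1:]:
    x,y,fx,fy=map(float,s.split(","));d=np.array([x,y])-c;r=np.hypot(*d);u=d/r;t=np.array([u[1],-u[0]])
    print("ang %.1f r %.1f mm  push %.1f  radial(outward on tool) %.1f"%(np.degrees(np.arctan2(*d[::-1])),r*1e3,-(fx*t[0]+fy*t[1]),fx*u[0]+fy*u[1]))
E
python3 f.py .6302,-.0884,2.1,8.9 .6213,-.1117,8.1,5.1
python3 -c "
from plant import ctrl
o=ctrl.get_obs();print(o['tool_pos'],o['force'],o['moment'],o['joint_pos'])"
```

```text
ang -12.4 r 81.1 mm  push 9.1  radial(outward on tool) 0.1
ang -30.1 r 81.2 mm  push 8.5  radial(outward on tool) 4.5
[ 0.58588608 -0.14568912  0.25299763] [ 9.51569055  0.32983625 -3.23209315] [ 0.12379015 -3.64718317 -0.02324452] [ 4.54499307e+00  1.27346627e+01 -6.73231282e+00 -2.29286868e-02
 -7.01067788e+01  1.60675611e+01]
```

>>> {"op": "step_arm", "data": {
  "rows": [
    [[-1,-0.72,-0.45,0,0,0,-6],[-1,-0.83,-0.27,0,0,0,-6],[-1,-0.84,-0.08,0,0,0,-6]]
  ]
}}

```text
clock: 11.98
tool_pos: [0.5617, -0.1535, 0.253]
orientation: [-90.4, -0.1, 92.6]
force: [8.5, 1.0, -2.4]
opening: 0.0174
```

>>> {"op": "step_arm", "data": {
  "rows": [
    [[-1,-0.84,0.01,0,0,0,-6],[-1,-0.84,0.09,0,0,0,-6],[-1,-0.82,0.18,0,0,0,-6]]
  ]
}}

```text
clock: 12.35
tool_pos: [0.536, -0.1529, 0.253]
orientation: [-90.3, 0.0, 74.6]
force: [7.7, -9.0, -3.8]
opening: 0.0171
```

```bash
python3 - <<'E'
from h import *
o=ctrl.get_obs(); print(o['tool_pos'],o['force'],o['joint_pos'][5])
im=cv2.resize(ctrl.snapshot("side")[70:170,250:350],(400,400),interpolation=cv2.INTER_CUBIC)
w=cv2.resize(ctrl.snapshot("wrist"),(640,400))[:, 120:520]
cv2.imwrite("pics/c5.png",np.hstack([im,w]))
E
```

```text
[ 0.53604199 -0.15290593  0.2530123 ] [ 7.74316524 -9.03753843 -3.83063389] -19.80003459535772
```

View pics/c5.png

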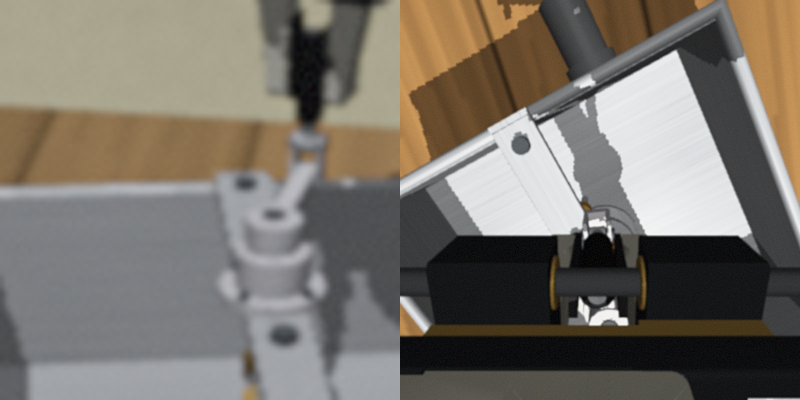

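The side crop shows the sleeve centred between the fingers and looking upright, with the hinge at about (326,108) and the hub at (318.5,124). The wrist view shows the cap on row ~300, as when it was upright. I'll check the centre numerically.

```bash
python3 - <<'E'
from h import *
print("side hub",ray("side",(318.5,124),.215),"hinge",ray("side",(326.3,107.5),.226))
print("wrist hub",ray("wrist",(328,325),.215),"hinge",ray("wrist",(318,228),.226))
h=ray("wrist",(328,325),.215)
for c in([.551,-.071],[.551,-.073],[.549,-.075]):print(c,proj("wrist",[*c,.215]),proj("side",[*c,.215]),proj("top",[*c,.215]))
E
```

```text
side hub [ 0.54661948 -0.06987959  0.215     ] hinge [ 0.53503356 -0.13788579  0.226     ]
wrist hub [ 0.54821964 -0.07440569  0.215     ] hinge [ 0.53370565 -0.15478406  0.226     ]
[0.551, -0.071] [325.56774824 329.56447002] [316.55577543 123.66802772] [438.66079441 209.62783586]
[0.551, -0.073] [324.86974138 327.37740669] [316.63992292 123.28877334] [439.6692762  209.72668324]
[0.549, -0.075] [326.77544288 324.57941003] [317.62936064 122.96467856] [440.64785402 210.81577846]
```

```bash
python3 - <<'E'
import numpy as np
from scipy.optimize import least_squares
P=np.array([[.6318,-.0666],[.6302,-.0884],[.6213,-.1117],[.6064,-.1318],[.5859,-.1457],[.5617,-.1535],[.536,-.1529]])
for r in(None,.08,.082):
    f=(lambda p:(np.hypot(*(P-p[:2]).T)-(p[2] if r is None else r))*1e3)
    s=least_squares(f,[.55,-.073,.08]);print(r,s.x.round(4),s.fun.round(2))
E
```

```text
None [ 0.5497 -0.072   0.0822] [ 0.11 -0.02 -0.31  0.23 -0.07  0.19 -0.14]
0.08 [ 0.5514 -0.0739  0.08  ] [ 0.71  0.1  -0.55 -0.16 -0.35  0.26  0.49]
0.082 [ 0.5498 -0.0722  0.08  ] [ 0.16 -0.01 -0.33  0.2  -0.09  0.2  -0.09]
```

```bash
sed -i 's/55.1,-7.1/54.97,-7.2/' tab.py; sed -i 's/.551,-.071/.5497,-.072/' f.py; python3 tab.py -102 6 60 8.26; python3 f.py .6302,-.0884,2.1,8.9 .6213,-.1117,8.1,5.1 .6064,-.1318,2.7,10.2 .5859,-.1457,9.5,.3 .5617,-.1535,8.5,1 .536,-.1529,7.7,-9
```

```text
-102 [-1, -0.83, 0.22, 0, 0, 0, -6], [-1, -0.81, 0.31, 0, 0, 0, -6], [-1, -0.77, 0.4, 0, 0, 0, -6], [-1, -0.73, 0.47, 0, 0, 0, -6], [-1, -0.67, 0.54, 0, 0, 0, -6], [-1, -0.61, 0.61, 0, 0, 0, -6]
-138 [-1, -0.54, 0.67, 0, 0, 0, -6], [-1, -0.47, 0.73, 0, 0, 0, -6], [-1, -0.4, 0.77, 0, 0, 0, -6], [-1, -0.31, 0.81, 0, 0, 0, -6], [-1, -0.22, 0.83, 0, 0, 0, -6], [-1, -0.13, 0.86, 0, 0, 0, -6]
-174 [-1, -0.05, 0.86, 0, 0, 0, -6], [-1, 0.05, 0.86, 0, 0, 0, -6], [-1, 0.13, 0.86, 0, 0, 0, -6], [-1, 0.22, 0.83, 0, 0, 0, -6], [-1, 0.31, 0.81, 0, 0, 0, -6], [-1, 0.4, 0.77, 0, 0, 0, -6]
-210 [-1, 0.47, 0.73, 0, 0, 0, -6], [-1, 0.54, 0.67, 0, 0, 0, -6], [-1, 0.61, 0.61, 0, 0, 0, -6], [-1, 0.67, 0.54, 0, 0, 0, -6], [-1, 0.73, 0.47, 0, 0, 0, -6], [-1, 0.77, 0.4, 0, 0, 0, -6]
-246 [-1, 0.81, 0.31, 0, 0, 0, -6], [-1, 0.83, 0.22, 0, 0, 0, -6], [-1, 0.86, 0.13, 0, 0, 0, -6], [-1, 0.86, 0.05, 0, 0, 0, -6], [-1, 0.86, -0.05, 0, 0, 0, -6], [-1, 0.86, -0.13, 0, 0, 0, -6]
-282 [-1, 0.83, -0.22, 0, 0, 0, -6], [-1, 0.81, -0.31, 0, 0, 0, -6], [-1, 0.77, -0.4, 0, 0, 0, -6], [-1, 0.73, -0.47, 0, 0, 0, -6], [-1, 0.
[... 506 characters left out ...]
, 0, 0, 0, -6], [-1, -0.61, -0.61, 0, 0, 0, -6], [-1, -0.67, -0.54, 0, 0, 0, -6], [-1, -0.73, -0.47, 0, 0, 0, -6], [-1, -0.77, -0.4, 0, 0, 0, -6]
-426 [-1, -0.81, -0.31, 0, 0, 0, -6], [-1, -0.83, -0.22, 0, 0, 0, -6], [-1, -0.86, -0.13, 0, 0, 0, -6], [-1, -0.86, -0.05, 0, 0, 0, -6], [-1, -0.86, 0.05, 0, 0, 0, -6], [-1, -0.86, 0.13, 0, 0, 0, -6]
ang -11.5 r 82.2 mm  push 9.1  radial(outward on tool) 0.3
ang -29.0 r 81.9 mm  push 8.4  radial(outward on tool) 4.6
ang -46.5 r 82.4 mm  push 9.0  radial(outward on tool) -5.5
ang -63.8 r 82.1 mm  push 8.7  radial(outward on tool) 3.9
ang -81.6 r 82.4 mm  push 8.6  radial(outward on tool) 0.2
ang -99.6 r 82.1 mm  push 9.1  radial(outward on tool) 7.6
```

>>> {"op": "step_arm", "data": {
  "rows": [
    [[-1,-0.87,0.02,0,0,0,-6],[-1,-0.84,0.21,0,0,0,-6],[-1,-0.77,0.4,0,0,0,-6]]
  ]
}}

```text
clock: 12.82
tool_pos: [0.5115, -0.1455, 0.2529]
orientation: [-90.3, -0.2, 56.6]
force: [8.6, -2.9, -3.7]
opening: 0.0175
```

>>> {"op": "step_arm", "data": {
  "rows": [
    [[-1,-0.73,0.47,0,0,0,-6],[-1,-0.67,0.54,0,0,0,-6],[-1,-0.61,0.61,0,0,0,-6]]
  ]
}}

```text
clock: 13.2
tool_pos: [0.4904, -0.13, 0.2529]
orientation: [-90.2, -0.1, 38.6]
force: [5.0, -7.4, -2.0]
opening: 0.0171
```

>>> {"op": "step_arm", "data": {
  "rows": [
    [[-1,-0.62,0.6,0,0,0,-6],[-1,-0.54,0.7,0,0,0,-6],[-1,-0.42,0.77,0,0,0,-6]]
  ]
}}

```text
clock: 13.58
tool_pos: [0.475, -0.1089, 0.2529]
orientation: [-90.2, -0.2, 20.6]
force: [8.4, -6.1, -2.3]
opening: 0.0173
```

>>> {"op": "step_arm", "data": {
  "rows": [
    [[-1,-0.31,0.81,0,0,0,-6],[-1,-0.22,0.83,0,0,0,-6],[-1,-0.13,0.86,0,0,0,-6]]
  ]
}}

```text
clock: 13.95
tool_pos: [0.4673, -0.0845, 0.2529]
orientation: [-90.1, -0.1, 2.6]
force: [3.6, -8.7, -1.3]
opening: 0.0175
```

```bash
python3 -c "
from plant import ctrl
o=ctrl.get_obs();print(o['tool_pos'],o['force'],o['joint_pos'])"
```

```text
[ 0.46725609 -0.08453703  0.25288081] [ 3.62469502 -8.66022735 -1.26586627] [  13.70158753    0.17348917  -21.33705811    0.16443546  -68.39836165
 -101.19929509]
```

>>> {"op": "step_arm", "data": {
  "rows": [
    [[-1,-0.03,0.86,0,0,0,-6],[-1,0.05,0.86,0,0,0,-6],[-1,0.13,0.86,0,0,0,-6]]
  ]
}}

```text
clock: 14.32
tool_pos: [0.4673, -0.0592, 0.2528]
orientation: [-90.2, -0.0, -15.5]
force: [-2.2, -9.2, 4.5]
opening: 0.0175
```

>>> {"op": "step_arm", "data": {
  "rows": [
    [[-1,0.22,0.83,0,0,0,-6],[-1,0.31,0.81,0,0,0,-6],[-1,0.4,0.77,0,0,0,-6]]
  ]
}}

```text
clock: 14.7
tool_pos: [0.4752, -0.0352, 0.2527]
orientation: [-90.2, 0.1, -33.5]
force: [-8.8, -5.4, 9.1]
opening: 0.0171
```

```bash
python3 f.py .5115,-.1455,8.6,-2.9 .4904,-.13,5,-7.4 .475,-.1089,8.4,-6.1 .4673,-.0845,3.6,-8.7; python3 - <<'E'
from plant import ctrl
o=ctrl.get_obs();print(o['tool_pos'],o['force'],o['joint_pos'])
E
```

```text
ang -117.5 r 82.8 mm  push 9.0  radial(outward on tool) -1.4
ang -135.6 r 82.9 mm  push 8.8  radial(outward on tool) 1.6
ang -153.7 r 83.3 mm  push 9.2  radial(outward on tool) -4.8
ang -171.4 r 83.3 mm  push 9.1  radial(outward on tool) -2.3
[ 0.47515966 -0.03518724  0.25269538] [-8.80440246 -5.35761885  9.07312688] [ 1.95762438e+01  5.77996874e-01 -2.09234691e+01  9.12282013e-02
 -6.87431916e+01 -1.43071095e+02]
```

The push is still about 9 N, so the plug has not touched yet. The wrist is near its limit, so I'll release, turn the jaws back 180° and regrasp.

>>> {"op": "step_arm", "data": {
  "rows": [
    [[0.1,0,0,0,0,0,0],[0.1,0,0,0,0,0,0],[0.1,-0.1,-0.3,0,0,0,0],[0.1,0,0,0,0,0,10],[0.1,0,0,0,0,0,10],[0.1,0,0,0,0,0,10],[0.1,0,0,0,0,0,10],[0.1,0,0,0,0,0,10],[0.1,0,0,0,0,0,10],[0.1,0,0,0,0,0,10],[0.1,0,0,0,0,0,10],[0.1,0,0,0,0,0,10]]
  ]
}}

```text
clock: 16.2
tool_pos: [0.4763, -0.0368, 0.2519]
orientation: [-90.0, -0.0, 57.1]
force: [-0.4, -0.4, 0.5]
opening: 0.0482
```

>>> {"op": "step_arm", "data": {
  "rows": [
    [[0.1,0,0,0,0,0,10],[0.1,0,0,0,0,0,10],[0.1,0,0,0,0,0,10],[0.1,0,0,0,0,0,10],[0.1,0,0,0,0,0,10],[0.1,0,0,0,0,0,10],[0.1,0,0,0,0,0,10],[0.1,0,0,0,0,0,10],[0.1,0,0,0,0,0,10],[0.1,0,0,0,0,0,3],[0.1,0,0,0,0,0,0],[0.1,0,0,0,0,0,0]]
  ]
}}

```text
clock: 17.7
tool_pos: [0.4763, -0.0367, 0.2519]
orientation: [-90.0, -0.0, 149.7]
force: [0.2, -0.2, 0.1]
opening: 0.0484
```

```bash
python3 - <<'E'
from h import *
o=ctrl.get_obs(); print(o['tool_pos'],o['orientation'],o['force'],o['joint_pos'])
a=np.radians(-206.3);c=np.array([.5497,-.072]);u=np.array([np.cos(a),np.sin(a)]);h=c+.08*u
for L in(0,.067,.07): print(L,proj("wrist",[*h,.226+L]).round(1),"lean10",proj("wrist",[*(h-u*L*.174),.226+L*.985]).round(1),proj("side",[*h,.226+L]).round(1),"lean10",proj("side",[*(h-u*L*.174),.226+L*.985]).round(1))
s=cv2.resize(ctrl.snapshot("side")[60:160,260:360],(400,400),interpolation=cv2.INTER_CUBIC)
cv2.imwrite("pics/c6.png",np.hstack([s,ctrl.snapshot("wrist")[:,120:520]]))
E
```

```text
[ 0.47627959 -0.03671513  0.25193202] [-9.00057182e+01 -7.76739674e-04  1.49682323e+02] [ 0.19746924 -0.21507356  0.13083985] [ 1.92610468e+01  6.03120624e-01 -2.09592296e+01 -4.62265790e-03
 -6.84338002e+01  4.04229752e+01]
0 [316.8 229.7] lean10 [316.8 229.7] [349.6 127.7] lean10 [349.6 127.7]
0.067 [316.3 289.3] lean10 [314.3 263.4] [351.6  97.5] lean10 [346.5  96.8]
0.07 [316.2 293.3] lean10 [314.1 265.7] [351.7  96.1] lean10 [346.4  95.3]
```

View pics/c6.png

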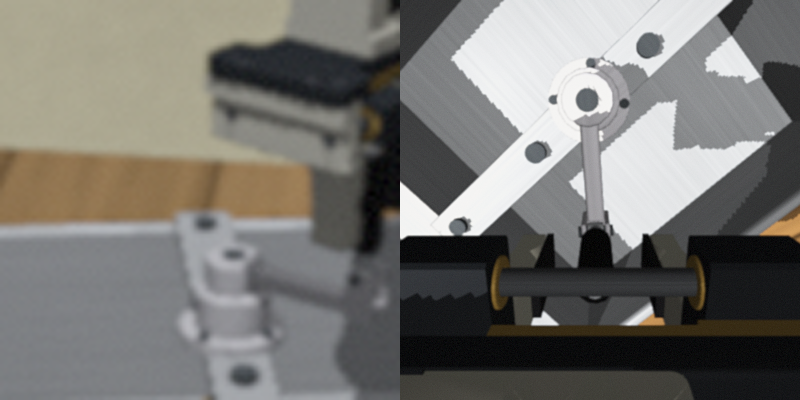

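The wrist view shows the hub at (307,100), the hinge at about (317,230) and the grip tip at row ~300. That matches upright; a 10° lean would put it at 265. Now I close and wind on.

>>> {"op": "step_arm", "data": {
  "rows": [
    [[-1,0,0,0,0,0,2],[-1,0,0,0,0,0,2],[-1,0,0,0,0,0,0],[-1,0,0,0,0,0,0]]
  ]
}}

```text
clock: 18.3
tool_pos: [0.4767, -0.036, 0.252]
orientation: [-90.1, 0.0, 153.7]
force: [1.1, 3.0, -0.0]
opening: 0.0174
```

```bash
python3 - <<'E'
from h import *
o=ctrl.get_obs(); print(o['tool_pos'],o['orientation'],o['force'],o['joint_pos'][5])
print(ray("wrist",(307,100),.215))
E
python3 tab.py -206 6 42 8.15
```

```text
[ 0.47669747 -0.03597322  0.25202874] [-9.00910654e+01  2.05573684e-02  1.53746509e+02] [ 1.10319649e+00  3.00087031e+00 -2.75036938e-03] 44.46998876503603
[ 0.55129628 -0.06513579  0.215     ]
-206 [-1, 0.42, 0.75, 0, 0, 0, -6], [-1, 0.49, 0.7, 0, 0, 0, -6], [-1, 0.56, 0.64, 0, 0, 0, -6], [-1, 0.62, 0.58, 0, 0, 0, -6], [-1, 0.68, 0.52, 0, 0, 0, -6], [-1, 0.73, 0.44, 0, 0, 0, -6]
-242 [-1, 0.78, 0.36, 0, 0, 0, -6], [-1, 0.8, 0.27, 0, 0, 0, -6], [-1, 0.83, 0.2, 0, 0, 0, -6], [-1, 0.85, 0.1, 0, 0, 0, -6], [-1, 0.85, 0.02, 0, 0, 0, -6], [-1, 0.85, -0.08, 0, 0, 0, -6]
-278 [-1, 0.84, -0.16, 0, 0, 0, -6], [-1, 0.82, -0.25, 0, 0, 0, -6], [-1, 0.78, -0.33, 0, 0, 0, -6], [-1, 0.75, -0.42, 0, 0, 0, -6], [-1, 0.7, -0.49, 0, 0, 0, -6], [-1, 0.64, -0.56, 0, 0, 0, -6]
-314 [-1, 0.58, -0.62, 0, 0, 0, -6], [-1, 0.52, -0.68, 0, 0, 0, -6], [-1, 0.44, -0.73, 0, 0, 0, -6], [-1, 0.36, -0.78, 0, 0, 0, -6], [-1, 0.27, -0.8, 0, 0, 0, -6], [-1, 0.2, -0.83, 0, 0, 0, -6]
-350 [-1, 0.1, -0.85, 0, 0, 0, -6], [-1, 0.02, -0.85, 0, 0, 0, -6], [-1, -0.08, -0.85, 0, 0, 0, -6], [-1, -0.16, -0.84, 0, 0, 0, -6], [-1, -0.25, -0.82, 0, 0, 0, -6], [-1, -0.33, -0.78, 0, 0, 0, -6]
-386 [-1, -0.42, -0.75, 0, 0, 0, -6], [-1, -0.49, -0.7, 0, 0, 0, -6], [-1, -0.56, -0.64, 0, 0, 0, -6], [-1, -0.62, -0.58, 0, 0, 0, -6], [-1, -0.68, -0.52, 0, 0, 0, -6], [-1, -0.73, -0.44, 0, 0, 0, -6]
-422 [-1, -0.78, -0.36, 0, 0, 0, -6], [-1, -0.8, -0.27, 0, 0, 0, -6], [-1, -0.83, -0.2, 0, 0, 0, -6], [-1, -0.85, -0.1, 0, 0, 0, -6], [-1, -0.85, -0.02, 0, 0, 0, -6], [-1, -0.85, 0.08, 0, 0, 0, -6]
```

>>> {"op": "step_arm", "data": {
  "rows": [
    [[-1,0.42,0.8,0,0,0,-6],[-1,0.49,0.72,0,0,0,-6],[-1,0.56,0.66,0,0,0,-6]]
  ]
}}

```text
clock: 18.68
tool_pos: [0.4895, -0.0169, 0.252]
orientation: [-89.7, 0.0, 135.5]
force: [-3.9, -9.3, 3.3]
opening: 0.0173
```

>>> {"op": "step_arm", "data": {
  "rows": [
    [[-1,0.62,0.58,0,0,0,-6],[-1,0.68,0.52,0,0,0,-6],[-1,0.73,0.44,0,0,0,-6]]
  ]
}}

```text
clock: 19.05
tool_pos: [0.5093, -0.0013, 0.2519]
orientation: [-89.7, 0.1, 117.5]
force: [-6.4, -6.4, 5.9]
opening: 0.0174
```

>>> {"op": "step_arm", "data": {
  "rows": [
    [[-1,0.78,0.36,0,0,0,-6],[-1,0.8,0.27,0,0,0,-6],[-1,0.83,0.2,0,0,0,-6]]
  ]
}}

```text
clock: 19.42
tool_pos: [0.5331, 0.0076, 0.2519]
orientation: [-89.7, 0.1, 99.5]
force: [-9.5, -3.3, 7.0]
opening: 0.0174
```

>>> {"op": "step_arm", "data": {
  "rows": [
    [[-1,0.85,0.1,0,0,0,-6],[-1,0.85,0.02,0,0,0,-6],[-1,0.85,-0.08,0,0,0,-6]]
  ]
}}

```text
clock: 19.8
tool_pos: [0.5583, 0.0086, 0.2519]
orientation: [-89.7, 0.1, 81.5]
force: [-12.3, 1.5, 8.5]
opening: 0.0174
```

>>> {"op": "step_arm", "data": {
  "rows": [
    [[-1,0.84,-0.16,0,0,0,-6]]
  ]
}}

```text
clock: 19.92
tool_pos: [0.5666, 0.0072, 0.2519]
orientation: [-89.7, 0.1, 75.5]
force: [-11.7, 1.4, 9.1]
opening: 0.0174
```

>>> {"op": "step_arm", "data": {
  "rows": [
    [[-1,0.82,-0.25,0,0,0,-6]]
  ]
}}

```text
clock: 20.05
tool_pos: [0.5748, 0.005, 0.2519]
orientation: [-89.7, 0.1, 69.5]
force: [-12.2, 3.6, 8.1]
opening: 0.0175
```

```bash
python3 - <<'E'
from plant import ctrl
o=ctrl.get_obs();print(o['tool_pos'],o['force'],o['moment'],o['joint_pos'][5])
E
```

```text
[0.57479992 0.00495263 0.25189341] [-12.20452448   3.56758227   8.07783722] [ 1.26272767  4.90463199 -0.04423998] -40.34802412758127
```

>>> {"op": "step_arm", "data": {
  "rows": [
    [[-1,0.78,-0.33,0,0,0,-6]]
  ]
}}

```text
clock: 20.18
tool_pos: [0.5826, 0.0019, 0.2519]
orientation: [-89.7, 0.1, 63.5]
force: [-13.3, 4.2, 9.6]
opening: 0.0176
```

>>> {"op": "step_arm", "data": {
  "rows": [
    [[-1,0.38,-0.19,0,0,0,-3]]
  ]
}}

```text
clock: 20.3
tool_pos: [0.5865, -0.0, 0.2519]
orientation: [-89.7, 0.1, 60.6]
force: [-13.0, 4.9, 8.9]
opening: 0.0175
```

>>> {"op": "step_arm", "data": {
  "rows": [
    [[-1,0,0,0,0,0,0],[-1,0,0,0,0,0,0]]
  ]
}}

```text
clock: 20.55
tool_pos: [0.5868, -0.0001, 0.252]
orientation: [-89.8, 0.1, 60.7]
force: [-9.6, 2.7, 6.6]
opening: 0.0176
```

The push is 4.9 N over free winding, which matches the best-tight target. Now I unload the tangential force, release, and go to the outer side with the fingers shut.

>>> {"op": "step_arm", "data": {
  "rows": [
    [[-1,-0.27,0.14,0,0,0,0],[-1,0,0,0,0,0,0]]
  ]
}}

```text
clock: 20.8
tool_pos: [0.586, 0.0005, 0.252]
orientation: [-90.0, 0.1, 60.7]
force: [-1.9, -5.3, 1.1]
opening: 0.0176
```

>>> {"op": "step_arm", "data": {
  "rows": [
    [[0.1,0,0,0,0,0,0],[0.1,0,0,0,0,0,0],[0.1,0,0,0,0,0,0],[0.1,0,0,3,0,0,0],[0.1,0,0,3,0,0,0],[0.1,0,0,0,0,0,0]]
  ]
}}

```text
clock: 21.55
tool_pos: [0.5876, 0.0017, 0.3146]
orientation: [-90.2, -0.2, 60.8]
force: [0.8, 0.7, -0.7]
opening: 0.048
```

```bash
python3 - <<'E'
from h import *
o=ctrl.get_obs(); print(o['tool_pos'],o['orientation'],o['force'],o['joint_pos'])
for a in(60,63,66):
    u=np.array([np.cos(np.radians(a)),np.sin(np.radians(a))]);h=np.array([.5497,-.072])+.08*u
    print(a,h,proj("wrist",[*h,.226]),proj("wrist",[*h,.295]),proj("wrist",[.5497,-.072,.215]))
cv2.imwrite("pics/w7.png",ctrl.snapshot("wrist"))
E
```

```text
[0.5876427  0.00166034 0.31461946] [-90.20511704  -0.18139621  60.77281123] [ 0.7582359   0.69852329 -0.72726977] [ 1.92341656e+01  9.64003393e+00 -2.73578928e+00  3.40708715e-02
 -7.73523844e+01 -4.84690602e+01]
60 [ 0.5897     -0.00271797] [312.56754832 199.31885878] [310.38634936 231.57326041] [313.69518969  97.6693431 ]
63 [ 0.58601924 -0.00071948] [317.64889933 199.26011983] [317.24576643 231.49915117] [313.69518969  97.6693431 ]
66 [0.58223893 0.00108364] [322.72223793 198.94641341] [324.09538883 231.09136326] [313.69518969  97.6693431 ]
```

View pics/w7.png

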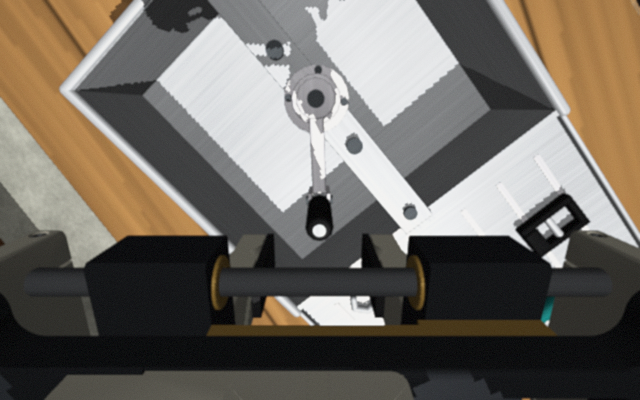

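The picture shows the hub at (315,97), the hinge at about (319,198) and the grip tip at (320,231). That matches an upright grip with the arm at about 63.5°. Now I place shut fingers outside the grip.

>>> {"op": "step_arm", "data": {
  "rows": [
    [[-1,1.0,2.1,0,0,0,2],[-1,0,0,0,0,0,0],[-1,0,0,0,0,0,0],[-1,0,0,0,0,0,0],[-1,0,0,-2.3,0,0,0],[-1,0,0,-2.3,0,0,0],[-1,0,0,0,0,0,0]]
  ]
}}

```text
clock: 22.48
tool_pos: [0.5953, 0.0219, 0.2644]
orientation: [-89.9, 0.1, 62.7]
force: [0.6, 0.3, 0.5]
opening: 0.0005
```

>>> {"op": "step_arm", "data": {
  "rows": [
    [[-1,-0.26,-0.53,0.3,0,0,0],[-1,-0.25,-0.5,0.1,0,0,0],[-1,-0.25,-0.5,0,0,0,0],[-1,-0.25,-0.49,-0.1,0,0,0],[-1,-0.25,-0.49,-0.1,0,0,0]]
  ]
}}

```text
clock: 23.1
tool_pos: [0.584, -0.0032, 0.2686]
orientation: [-90.1, -0.0, 62.8]
force: [2.2, 1.4, 3.6]
opening: 0.0007
```

>>> {"op": "step_arm", "data": {
  "rows": [
    [[-1,-0.23,-0.45,-0.24,0,0,0],[-1,-0.22,-0.45,-0.24,0,0,0],[-1,-0.19,-0.38,-0.36,0,0,0],[-1,-0.19,-0.38,-0.36,0,0,0]]
  ]
}}

```text
clock: 23.6
tool_pos: [0.5751, -0.0198, 0.2555]
orientation: [-90.0, 0.0, 62.8]
force: [0.7, 0.5, 3.5]
opening: 0.0006
```

>>> {"op": "step_arm", "data": {
  "rows": [
    [[-1,-0.14,-0.28,-0.46,0,0,0],[-1,-0.14,-0.29,-0.46,0,0,0],[-1,-0.08,-0.16,-0.53,0,0,0],[-1,-0.08,-0.17,-0.53,0,0,0],[-1,0,0,0,0,0,0]]
  ]
}}

```text
clock: 24.22
tool_pos: [0.5707, -0.0283, 0.2354]
orientation: [-89.9, 0.0, 62.7]
force: [1.0, -0.0, 1.4]
opening: 0.0008
```

>>> {"op": "step_arm", "data": {
  "rows": [
    [[-1,0,0,-0.2,0,0,0],[-1,0,0,0,0,0,0]]
  ]
}}

```text
clock: 24.48
tool_pos: [0.5715, -0.0285, 0.2349]
orientation: [-90.1, -0.0, 62.8]
force: [-0.4, -1.9, 5.2]
opening: 0.0005
```

>>> {"op": "step_arm", "data": {
  "rows": [
    [[-1,0,0,-0.2,0,0,0],[-1,0,0,0,0,0,0]]
  ]
}}

```text
clock: 24.72
tool_pos: [0.5724, -0.0289, 0.2346]
orientation: [-90.2, -0.0, 62.8]
force: [-2.4, -2.9, 13.3]
opening: 0.0006
```

The grip is against its rest: the force rises to 13 N while z stays at 0.235. Now I lift clear and check.

>>> {"op": "step_arm", "data": {
  "rows": [
    [[-1,0,0,2,0,0,0],[-1,0,0,4,0,0,0],[-1,0.5,1,5,0,0,0],[-1,0,0,0,0,0,0],[-1,0,0,0,0,0,0]]
  ]
}}

```text
clock: 25.35
tool_pos: [0.5758, -0.0178, 0.3414]
orientation: [-89.9, -0.0, 62.8]
force: [0.6, -0.3, -0.3]
opening: 0.0003
```

```bash
python3 - <<'E'
from h import *
o=ctrl.get_obs(); print(o['tool_pos'],o['force'])
for a in(60,63.5,67):
    u=np.array([np.cos(np.radians(a)),np.sin(np.radians(a))]);c=np.array([.5497,-.072])
    print(a,[proj("wrist",[*(c+r*u),z]).round(1) for r,z in((0,.215),(.08,.226),(.013,.226),(.067,.226))])
s=cv2.resize(ctrl.snapshot("side")[85:165,270:370],(400,320),interpolation=cv2.INTER_CUBIC)
cv2.imwrite("pics/f8.png",np.hstack([s,ctrl.snapshot("wrist")[0:320,120:520]]))
E
```

```text
[ 0.57581875 -0.01783404  0.34140197] [ 0.56387617 -0.27083954 -0.2727797 ]
60 [array([315.1, 125.8]), array([311.1, 214.8]), array([314.3, 141.9]), array([311.7, 201.4])]
63.5 [array([315.1, 125.8]), array([316.4, 214.9]), array([315.2, 141.9]), array([316.2, 201.5])]
67 [array([315.1, 125.8]), array([321.6, 214.7]), array([316.2, 141.8]), array([320.6, 201.3])]
```

View pics/f8.png

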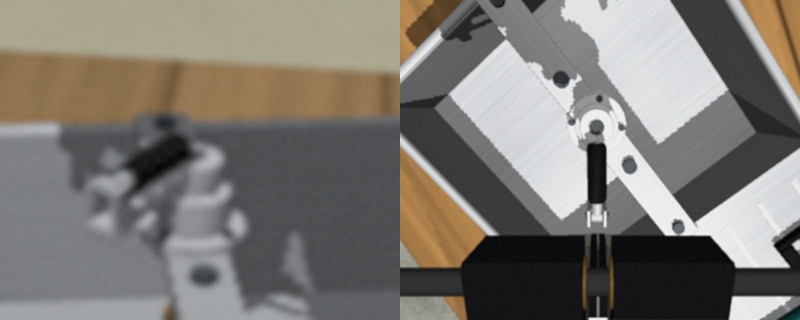

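The grip lies flat along the arm: hub (317,126), sleeve rows 143–203, hinge (317,215), so the arm is still at about 63°. The robot is clear, so I'm handing in.

```bash
python3 -c "
from plant import ctrl
print(ctrl.close_job())"
```

```text
the job is handed in; nothing more can be done
None
```

The job is handed in at about 25.4 s of the 72 s allowed. The plug is wound down to a snug fit, the grip is folded flat, and the robot was clear of everything.

- **Raising the grip:** My first try at lifting it by grasping slipped and left it leaning about 8°. I then pushed it against its stop with shut fingers: the force rose to 18 N with hardly any movement. Later wrist views showed it upright.
- **Winding:** I wound about 301° clockwise, with one release and regrasp on the way.
    - Free winding took about 9.0 N, and the push began to rise after roughly 245–250°.
    - I stopped at 13.8 N, which is 4.9 N above free winding against the 5 N target.
    - Single readings in the tightening stretch scattered by about 0.5–1 N, so the tightness is known only to that accuracy.
- **Folding back:** I unloaded the push, let go, pushed the grip over from outside with shut fingers and pressed it onto its rest until the force rose to 13 N.
- **Last checks:** The final picture shows the grip flat along the arm. The arm is at about 63°, within roughly 1° of where winding stopped, so I saw no sign of slackening. I never touched the gear on the drainboard, but I took no dedicated final picture of it.

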